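Rehang the door of a bench kiln

TASK

The bench kiln's door has been lifted off and is standing on its edge on the table. Lower it gently onto the kiln so that both hinge knuckles drop fully over the two upright pins together, swing it shut without slamming, and press the latch bar fully down into the catch on the door. Keep the door upright all the while, and leave the jars, kiln props, brush and set square where they are.

Things in the scene. Friction and masses are not known exactly. Their poses are not given: they have to be found in the camera images.
- door_center (a point): Centre of the kiln door, a flat grey steel box 40 mm thick (its x), 180 wide (y), 160 tall (z), 0.6 to 0.9 kg, white firebrick on its inner face (+x). It starts upright on its lower edge. The point is 80 mm below its flat top edge; the balance point is within 4 mm of it across width and thickness. Two steel knuckles stick out of the +y edge, in the middle plane.
- door: The same door; origin at the centre of its lower edge, axes as above. On the outer face (-x) a wooden bar handle (y -72 to +12 mm) reaches 43 mm off the face, 70 mm up. For the latch, a U-shaped steel catch, open upward, sits at the top near the free edge: y -74 to -56 mm, reaching 26 mm off the face and 12 mm above the door's top; its slot is 4 to 20 mm off the face.
- knuckle_lower (a point): Lower hinge knuckle of the door: an upright tube 24 mm tall, outside diameter 22 mm, through bore 13 mm, centred 106 mm from the door's centre along its +y. The point is on the bore's axis at the lower mouth, 25 mm above the door's lower edge. Axes as the door.
- knuckle_upper (a point): Upper hinge knuckle of the door, the same, 90 mm above the lower one. The point is on the bore's axis at the lower mouth.
- kiln: The bench kiln, fixed: grey steel shell 260 wide (y), 240 deep (x), 225 mm high, a 66 mm wide control box on its right. Origin under its centre; x runs from front to back, y to the left as one faces it, z up. Shut, the door has the kiln's axes. Open at a right angle it stands straight out from the left front edge, its +y along the kiln's +x, its outer face (-x) to the kiln's left (+y).
- pin_lower (a point): Lower of two upright hinge pins at the kiln's left front edge: diameter 10 mm, 24 mm tall, the top 10 mm tapering to 4 mm, on a bracket 6 mm thick. The point is on the pin's axis on the bracket, 60 mm above the table; a seated knuckle rests there (knuckle_lower coincides, the door's lower edge is 35 mm up). Axes as the kiln, whose front face is 22 mm behind the axis (+x).
- pin_upper (a point): Upper hinge pin, the same, 90 mm above the lower one on one vertical line. The point is on its axis on its bracket. From the lower pin's tip to the underside of the upper bracket are 60 mm: the door comes in from the side with its knuckles just over the pin tips, then is lowered. Hung, it sags up to 2 degrees in the play and swings freely, shut to 120 degrees open.
- latch_pivot (a point): Pivot of the latch bar, on a post at the kiln's right front edge, 200 mm above the table, 32 mm in front of the door hinge's axis (kiln -x) and 218 mm to the right of it (kiln -y). Axes as the kiln.
- latch_knob (a point): Centre of the ball (18 mm diameter) at the end of the latch bar, 80 mm from the pivot. The bar, 6 mm thick and 14 mm high, swings up and down in an upright plane parallel to the kiln's front, just outside the shut door; lowered, it points level to the left (kiln +y) and lies in the door's catch, 5 mm above the door's top edge.
- latch (a joint): Angle of the latch bar: 0 is level (fully down, against its stop), positive is raised; it starts raised by about 0.55 to 0.68 rad, clear of the door and its catch. Friction holds it where it is left; pushing it at the ball takes about 1 N.
- jar_a: Bystander: glass frit jar, 66 mm diameter, 85 mm tall, origin at the centre of its base. Leave alone.
- jar_b: Bystander: frit jar, 60 mm diameter, 75 mm tall, origin at the centre of its base. Leave alone.
- jar_c: Bystander: frit jar, 72 mm diameter, 95 mm tall, origin at the centre of its base. Leave alone.
- post_a: Bystander: square kiln prop, 38 x 38 x 50 mm, origin at the centre of its base. Leave alone.
- post_b: Bystander: square kiln prop, 38 x 38 x 64 mm, origin at the centre of its base. Leave alone.
- square: Bystander: wooden set square lying flat, 300 x 200 x 8 mm, origin mid-way along its long leg. Leave alone.
- brush: Bystander: brush lying flat, origin at the middle of its underside. Leave alone.
Mind the look-alikes: they are no part of the job. What is shaped like the door but blue or pink is not meant.

How it is judged (in metres and radians):
On the way, in this order (a step that is already met when the one before it is completed fails the run):
1. both knuckles are down over both pins (horizontal distance between knuckle_lower and pin_lower below 0.005 m and z of knuckle_lower in the frame of pin_lower below 0.005 m and horizontal distance between knuckle_upper and pin_upper below 0.005 m and z of knuckle_upper in the frame of pin_upper below 0.005 m), for 0.2 s.
2. the door is swung shut (horizontal distance between knuckle_lower and pin_lower below 0.005 m and z of knuckle_lower in the frame of pin_lower below 0.005 m and angle between the x axis of door_center and the x axis of pin_lower, either way round below 0.07 rad), for 0.2 s.
At the end, for the whole second after the job is handed in: Both knuckles sit fully on their pins (within 5 mm sideways and in height), the door is shut (within 0.07 rad), the latch bar is down in the catch (joint below 0.10 rad) and the door is at rest (all of step 2 and horizontal distance between knuckle_upper and pin_upper below 0.005 m and z of knuckle_upper in the frame of pin_upper below 0.005 m and value of joint latch below 0.1 rad and linear speed of door below 0.03 m/s); the robot touches nothing.
It fails at once if the door is tipped over (more than 0.5 rad from upright) (angle between door_center's own z axis and vertical above 0.5 rad).
It fails at once if the door is dropped onto the pins or slammed (it moves faster than 0.4 m/s while its knuckles are over the pins) (horizontal distance between knuckle_lower and pin_lower below 0.008 m and z of knuckle_lower in the frame of pin_lower below 0.03 m and linear speed of door above 0.4 m/s).
It fails at once if a jar, prop, the brush or the set square is moved by more than 40 mm (distance of any of jar_a, jar_b, jar_c, post_a, post_b, square, brush from where it was at the start of the episode above 0.04 m).
It also fails if it takes over 64 s, if anything falls off the work surface, if the arm or the gripper's body presses on something with over 40 N, if the wrist force passes 120 N, or if a joint passes its speed limit or range.

ROBOT

A 6-joint arm with a two-finger parallel gripper is mounted at the origin on the work surface. World frame = base frame: x ahead of the robot, y to its left, z up, the work surface at z = 0. Lengths are in mm, angles in rad, forces in N, time in s.
With the tool pointing down it reaches from about 275 to 1000 mm from the base axis. Payload 8.4 kg.
Tool frame: the origin (TCP) lies midway between the tips of the shut fingers; the grasp point (between the pads) lies 19 mm behind it; z points along the fingers, y is the line along which they close (so a half turn about z gives the same grasp; the last joint's range is limited). The gripper opens to 85 mm and grips with 20 to 120 N. Pads are 22 mm wide; open, the fingers measure 114 mm over their backs; the gripper's body (76 mm by 85 mm) begins 54 mm behind the grasp point. The pads swing forward as they close: fully open they stand 13 mm farther back than shut.
Start: joints at [1.142, 0.353, 1.633, -0, 1.155, -0.002], TCP at [258.724, 568.937, 231.281] pointing down, gripper open.
Joint ranges: [-2.63, 2.63], [-0.92, 2.1], [0.06, 2.66], [-1.3, 4.44], [0, 2.69], [-3.02, 3.02]. Speed limits (rad/s): [2.22, 2.22, 2.79, 3.14, 3.14, 3.14].

INTERFACE

Orientations are given as [roll, pitch, yaw] about the fixed x, y, z axes, in that order (R = Rz(yaw) Ry(pitch) Rx(roll)).
In Python, from rig import r gives the robot as it stands.
- The arm moves only by the tool servo_tool, never from a script. Its argument "deltas" is a list of rows, each an object of numbers: "x", "y", "z": the shift along the world's x, y, z in mm; "rx", "ry", "rz": the turn, a rotation vector about the world's x, y, z in rad; "gripper": the gripper's target within -1 to 1 (fully open at 1, half-way at 0, shut at -1). A call has 1 to 10 rows; each row is the pose to reach, as a shift and turn from the pose commanded when the call began; what a row does not reach only later rows make up. A row lasts 1/10 s, in which the tool goes at most 50 mm and 8.59 degrees, less where a joint would pass 70% of its speed; a pose out of reach is approached as far as the arm can. A call with a gripper value outside its range is refused whole. The fingers move at their own pace and stop on an object; "newtons" is the grip in N (left out, the last holds). Time passes only in rows, so rows that repeat a pose let the fingers close. It gives the time, the measured TCP pose, the force, the opening and the grip force at its end, in the units of the state.
- r.sense(): the state, without advancing time (a new reading comes with each control period).
- r.grab_frame(name): name is "scene" or "top" or "wrist"; returns the picture (420x560x3 uint8, blue, green, red); there is no depth.
- r.camera_params(name): a dict with "mtx" (3x3 intrinsics, pixels), "eye" and "orientation" of the camera in the world. Camera axes: x right, y down, z forward; pixel columns grow to the right and rows downward; lengths in mm; the calibration is good to about 2 mm. A picture is of the moment at which its call begins: read the wrist's pose just before it. camera_params takes no time and is no camera call; for the wrist camera it gives the pose at the moment of the call.
- r.sign_off(): hands the job in; it is judged then, once.
Trained networks look in the newest picture that a camera, given by its name, has taken for a name from the list of things; names that differ only in an ending like _2 or _b are one class to them, and where a whole thing is asked for, a point or a joint stands for the part that bears it (a point fixed in the world has none). Each returns a list of dicts, best first, with "conf" (0 to 1); they miss things now and then, are a little off and sometimes report something else, mostly with a low value. They report only what shows in the picture. A call takes as long as a camera call. They do not tell look-alikes from the thing itself.
- r.recognise(name, camera): "box" ([left, top, width, height] in pixels, round what is visible of it).
The state is a dict: "clock": time; "qpos": joint angles; "qvel": joint speeds; "joint_efforts": joint torques, N m; "eef_pos": TCP position; "tcp_rot": TCP orientation; "contact_force": force on the tool from outside, world axes, zero at the start; "wrist_torque": the same for the moment, N m; "opening": opening from 0.0 (shut) to 1.0 (fully open); "grasp_force": force on a finger pad.
Only numpy, scipy, OpenCV 4.12 (cv2) and the standard library are available. Lean on these libraries where they do the work, as an engineer would, in place of code of your own. Each camera call takes 0.05 s, during which the arm holds its last target. There are 200 camera calls.

## Working session

There is one attempt and no reset: what is moved stays moved. The work goes in short steps, Python scripts to look and compute and a tool call to move; the robot and the scene stay as the last step left them, time stands still between calls to the robot, and variables do not carry over. Pictures are saved under pics/ and viewed, at most 10 in all, crops included, and the job is handed in when it is done.

Besides the shell and the picture viewer there is one more tool, called after ">>>" by a JSON object that holds its "name" and its "arguments", one argument or row to a line. servo_tool: Moves the arm, as the interface text tells. Its arguments: {"type":"object","properties":{"deltas":{"type":"array","items":{"type":"object","properties":{"x":{"type":"number"},"y":{"type":"number"},"z":{"type":"number"},"rx":{"type":"number"},"ry":{"type":"number"},"rz":{"type":"number"},"gripper":{"type":"number"}}}},"newtons":{"type":"number"}},"required":["deltas"]}

```bash
ls; mkdir -p pics; cat > h.py <<'E'
from rig import r
import numpy as np, cv2
E
python3 - <<'E'
from h import *
for c in ["scene","top"]:
    im=r.grab_frame(c); cv2.imwrite(f"pics/{c}0.png",im)
    p=r.camera_params(c); print(c,p)
    for n in ["door","kiln","latch_knob","knuckle_upper","pin_upper"]:
        try: print(n,[(d['box'],round(d['conf'],2)) for d in r.recognise(n,c)][:4])
        except Exception as e: print(n,e)
print(r.sense())
E
```

```text
pics
scene {'mtx': array([[438.70782714,   0.        , 272.82919191],
       [  0.        , 438.70782714, 212.87951379],
       [  0.        ,   0.        ,   1.        ]]), 'eye': array([1099.99728841, -564.78105188,  873.141041  ]), 'orientation': array([-2.30043833e+00,  1.55515204e-03,  8.83874499e-01])}
door [([118.7, 193.4, 82.9, 67.3], 0.84), ([269.0, 109.6, 65.0, 55.7], 0.63), ([199.2, 211.8, 87.4, 80.7], 0.55), ([231.3, 293.6, 79.9, 30.3], 0.16)]
kiln [([337.9, 108.4, 151.0, 132.3], 0.79)]
latch_knob [([381.1, 159.1, 28.7, 36.9], 0.54)]
knuckle_upper [([118.1, 190.0, 83.2, 66.1], 0.83), ([203.5, 214.2, 80.0, 75.3], 0.76), ([267.3, 105.3, 67.1, 62.4], 0.66)]
pin_upper [([339.9, 110.4, 149.6, 130.4], 0.61), ([232.9, 293.8, 76.5, 26.6], 0.54)]
top {'mtx': array([[395.23604994,   0.        , 281.00854188],
       [  0.        , 395.23604994, 209.96479591],
       [  0.        ,   0.        ,   1.        ]]), 'eye': array([ 338.39938662,  -34.26959786, 1396.39456645]), 'orientation': array([-3.04764228,  0.01232518, -1.58112211])}
door [([160.6, 269.8, 50.9, 58.0], 0.94), ([287.7
[... 316 characters left out ...]
5.5], 0.72)]
{'clock': 0.6, 'qpos': array([ 1.14160456e+00,  3.52958939e-01,  1.63338793e+00, -1.65814879e-05,
        1.15520068e+00, -2.39643290e-03]), 'qvel': array([-0.00190066,  0.00057336, -0.00196744,  0.00109101, -0.00021949,
       -0.00206437]), 'joint_efforts': array([-1.32447462e-03, -6.04866385e+01, -3.42308807e+01,  8.05112307e-06,
        1.62498003e-03, -6.12710608e-06]), 'eef_pos': array([258.72995956, 568.94515637, 231.31180641]), 'tcp_rot': array([3.14154758e+00, 1.52783771e-05, 2.71480401e+00]), 'contact_force': array([-0.39338247, -0.48932795,  0.09175943]), 'wrist_torque': array([ 0.01208725, -0.0116387 , -0.09058887]), 'grasp_force': 0.0, 'opening': 0.9953553172803029}
```

```bash
python3 - <<'E'
import cv2,numpy as np
a=cv2.imread('pics/scene0.png');b=cv2.imread('pics/top0.png')
cv2.imwrite('pics/s1.png',cv2.resize(a[90:340,80:500],(800,476),interpolation=cv2.INTER_CUBIC))
cv2.imwrite('pics/t1.png',cv2.resize(b[100:350,90:450],(800,556),interpolation=cv2.INTER_CUBIC))
E
```

```text
(no output)
```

View pics/s1.png

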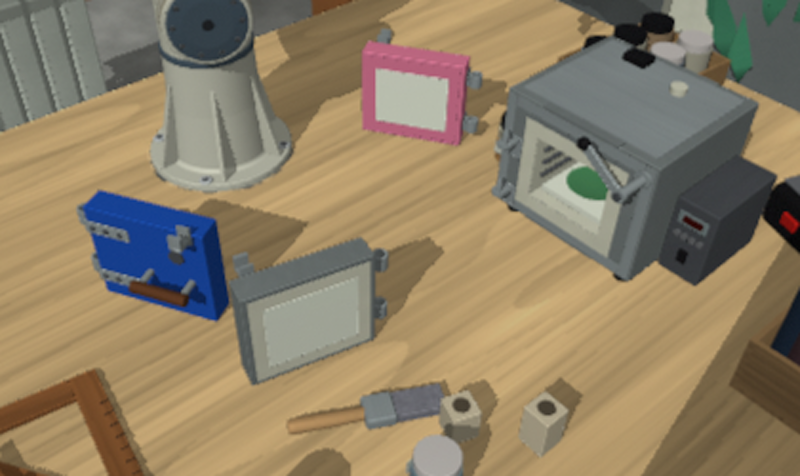

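View pics/t1.png

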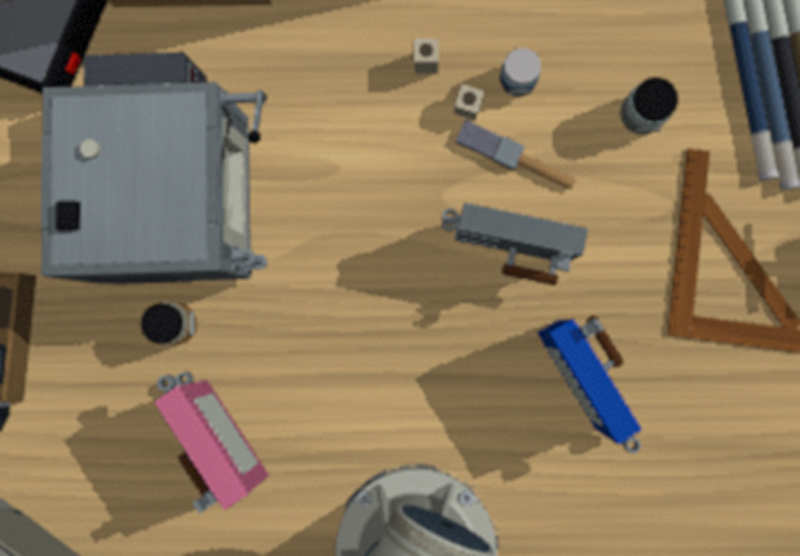

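The top crop shows three door-shaped things, all in full top-image pixels: grey at about (324,207), blue at (355,270) and pink at (185,297). The grey one is the door meant: it is the steel-coloured one, with knuckles pointing left towards the kiln and handle and catch on the lower side. The enlarged crop confirms it. The kiln's hinge brackets are at about (207,218).

```bash
cat > h.py <<'E'
from rig import r
import numpy as np, cv2
from scipy.spatial.transform import Rotation as R
def ray(cam,px,p=None):
    p=p or r.camera_params(cam)
    d=np.linalg.inv(p['mtx'])@[px[0],px[1],1]
    return p['eye'],R.from_euler('xyz',p['orientation']).apply(d)
def at_z(cam,px,z,p=None):
    e,d=ray(cam,px,p); return e+d*(z-e[2])/d[2]
def proj(cam,X,p=None):
    p=p or r.camera_params(cam)
    c=R.from_euler('xyz',p['orientation']).inv().apply(np.atleast_2d(X)-p['eye'])
    u=c@p['mtx'].T; return u[:,:2]/u[:,2:]
E
python3 - <<'E'
from h import *
np.set_printoptions(precision=1,suppress=True)
t=lambda x,y:(90+x/2.2222,100+y/2.2222)
s=lambda x,y:(80+x/1.9048,90+y/1.9048)
print("door top corners"); 
for c in [(462,203),(587,229),(582,257),(456,232)]: print(at_z('top',t(*c),160))
for c in [(365,240),(378,256),(243,292),(234,280)]: print('s',at_z('scene',s(*c),160))
print("knuckle",at_z('top',t(450,219),139))
print("kiln top")
for c in [(44,88),(218,84),(222,274),(44,275)]: print(at_z('top',t(*c),225))
for c in [(612,40),(756,102),(640,165),(510,88)]: print('s',at_z('scene',s(*c),225))
print("pin",at_z('top',t(262,263),170),"knob",at_z('top',t(254,136),245), at_z('scene',s(584,144),245))
p=r.camera_params('wrist'); st=r.sense()
T=R.from_euler('xyz',st['tcp_rot'])
print('cam in tool',T.inv().apply(p['eye']-st['eef_pos']),(T.inv()*R.from_euler('xyz',p['orientation'])).as_matrix(),p['mtx'])
E
```

```text
door top corners
[513.4 -74.1 160. ]
[ 474.2 -250.2  160. ]
[ 434.6 -242.   160. ]
[472.1 -65.1 160. ]
s [489.6 -69.4 160. ]
s [522.8 -75.6 160. ]
s [ 468.7 -239.5  160. ]
s [ 444.8 -236.8  160. ]
knuckle [493.3 -57.2 139. ]
kiln top
[670.1 498.1 225. ]
[672.4 259.  225. ]
[412.2 250.6 225. ]
[413.5 490.2 225. ]
s [429.7 480.6 225. ]
s [671.4 495.  225. ]
s [658.3 247.9 225. ]
s [425.2 254.2 225. ]
pin [430.5 207.9 170. ] knob [595. 205. 245.] [598.9 204.  245. ]
cam in tool [  76.6    0.2 -142.5] [[-0.  -1.  -0.3]
 [ 1.   0.  -0. ]
 [ 0.  -0.3  1. ]] [[377.    0.  279.2]
 [  0.  377.  206.5]
 [  0.    0.    1. ]]
```

>>> {"name": "servo_tool", "arguments": {
  "deltas": [
    {"z":50,"rz":-0.14},
    {"x":10,"y":-45,"z":65,"rz":-0.28},
    {"x":25,"y":-90,"z":80,"rz":-0.42},
    {"x":40,"y":-135,"z":95,"rz":-0.56},
    {"x":55,"y":-180,"z":99,"rz":-0.7},
    {"x":75,"y":-225,"z":99,"rz":-0.84},
    {"x":95,"y":-270,"z":99,"rz":-0.98},
    {"x":115,"y":-315,"z":99,"rz":-1.12},
    {"x":135,"y":-360,"z":99,"rz":-1.26},
    {"x":155,"y":-405,"z":99,"rz":-1.36}
  ]
}}

```text
invalid input
```

>>> {"name": "servo_tool", "arguments": {
  "deltas": [
    {"x":16,"y":-35},
    {"x":16,"y":-35},
    {"x":16,"y":-35},
    {"x":16,"y":-35}
  ]
}}

```text
invalid input
```

```bash
python3 - <<'E'
from h import *
np.set_printoptions(precision=2,suppress=True)
s=r.sense();p=r.camera_params('wrist');im=r.grab_frame('wrist');cv2.imwrite('pics/w1.png',im)
print(s['clock'],s['eef_pos'],s['tcp_rot'],s['qpos']);np.save('w1.npy',p,allow_pickle=True)
print([(d['box'],d['conf']) for d in r.recognise('pin_upper','wrist')])
cv2.imwrite('pics/w1b.png',cv2.resize(im,(800,600)))
E
```

```text
0.6 [258.73 568.95 231.31] [3.14 0.   2.71] [ 1.14  0.35  1.63 -0.    1.16 -0.  ]
[([152.5, 328.2, 164.8, 84.7], 0.82)]
```

View pics/w1b.png

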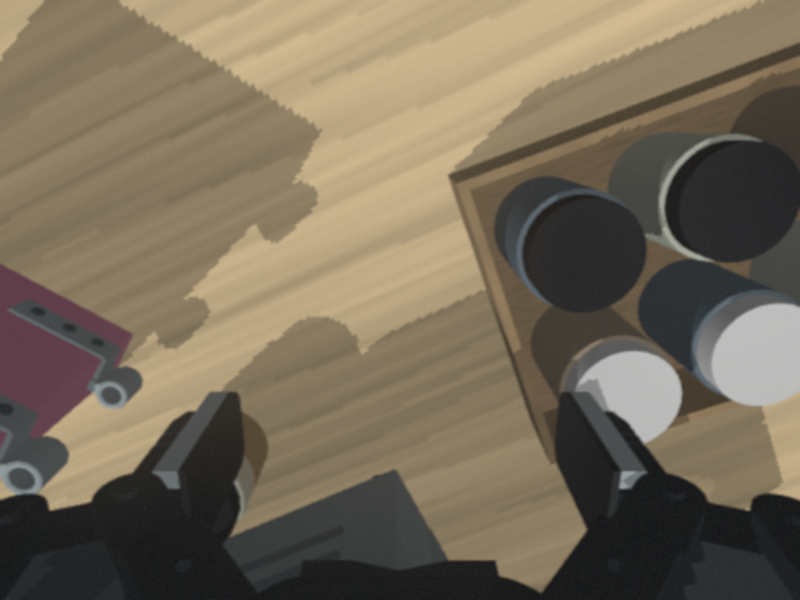

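The moves were refused, so this picture is only the start view: gripper fingers at the bottom, pink door at the left and a jar tray at the right. I'll retry with every field filled in.

>>> {"name": "servo_tool", "arguments": {
  "deltas": [
    {"x":0,"y":0,"z":50,"rx":0,"ry":0,"rz":-0.14,"gripper":1},
    {"x":10,"y":-45,"z":65,"rx":0,"ry":0,"rz":-0.28,"gripper":1},
    {"x":25,"y":-90,"z":80,"rx":0,"ry":0,"rz":-0.42,"gripper":1},
    {"x":40,"y":-135,"z":95,"rx":0,"ry":0,"rz":-0.56,"gripper":1},
    {"x":55,"y":-180,"z":99,"rx":0,"ry":0,"rz":-0.7,"gripper":1},
    {"x":75,"y":-225,"z":99,"rx":0,"ry":0,"rz":-0.84,"gripper":1},
    {"x":95,"y":-270,"z":99,"rx":0,"ry":0,"rz":-0.98,"gripper":1},
    {"x":115,"y":-315,"z":99,"rx":0,"ry":0,"rz":-1.12,"gripper":1},
    {"x":135,"y":-360,"z":99,"rx":0,"ry":0,"rz":-1.26,"gripper":1},
    {"x":155,"y":-405,"z":99,"rx":0,"ry":0,"rz":-1.36,"gripper":1}
  ],
  "newtons": 60
}}

```text
clock: 1.7
eef_pos: [414.1, 162.1, 330.7]
tcp_rot: [3.141, -0.001, 1.35]
contact_force: [0.9, -0.1, 0.6]
opening: 0.996
grasp_force: 0.0
```

>>> {"name": "servo_tool", "arguments": {
  "deltas": [
    {"x":16,"y":-30,"z":0,"rx":0,"ry":0,"rz":0,"gripper":1},
    {"x":16,"y":-30,"z":0,"rx":0,"ry":0,"rz":0,"gripper":1},
    {"x":16,"y":-30,"z":0,"rx":0,"ry":0,"rz":0,"gripper":1}
  ]
}}

```text
clock: 2.0
eef_pos: [429.9, 133.4, 330.3]
tcp_rot: [-3.141, -0.0, 1.353]
contact_force: [-0.1, 0.4, 0.3]
opening: 1.001
grasp_force: 0.0
```

```bash
python3 - <<'E'
from h import *
np.set_printoptions(precision=2,suppress=True)
s=r.sense();p=r.camera_params('wrist');im=r.grab_frame('wrist');cv2.imwrite('pics/w2.png',im)
print(s['clock'],s['eef_pos'],s['tcp_rot'],s['qpos']);np.save('w2.npy',p,allow_pickle=True)
cv2.imwrite('pics/w2b.png',cv2.resize(im,(800,600),interpolation=cv2.INTER_CUBIC))
E
```

```text
2.0 [429.85 133.4  330.34] [-3.14 -0.    1.35] [ 0.3  -0.02  1.86  0.    1.3   0.52]
```

View pics/w2b.png

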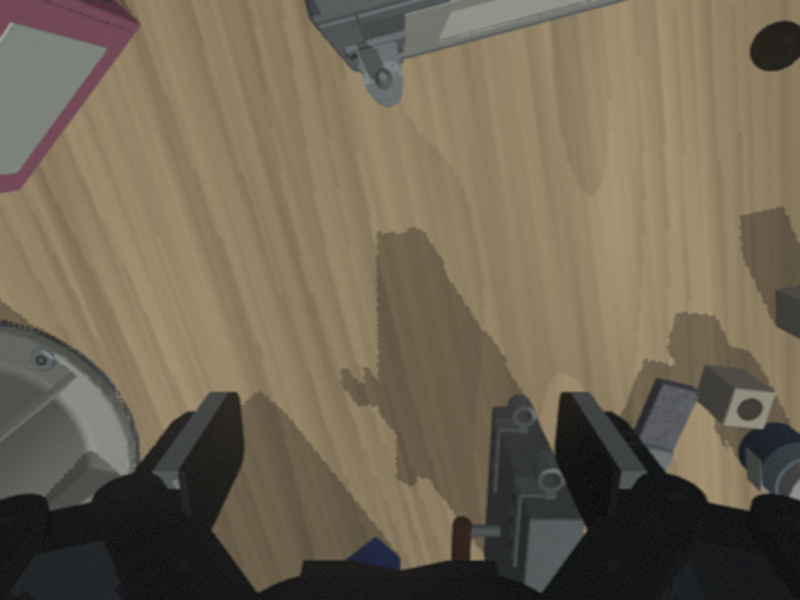

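The wrist view shows the hinge pins at the top, with the tip at about (382,76) of 800x600, and the kiln front edge running to its right. The grey door is at the bottom right, its upper knuckle at (550,481) and lower at (523,414), with the handle at (462,540).

```bash
python3 - <<'E'
from h import *
np.set_printoptions(precision=1,suppress=True)
p=np.load('w2.npy',allow_pickle=True).item()
w=lambda x,y:(x*.7,y*.7)
print('pin',at_z('wrist',w(382,76),174,p))
a,b=[at_z('wrist',w(*c),20,p) for c in [(410,53),(625,2)]];print('front bottom',a,b,np.degrees(np.arctan2(*(b-a)[1::-1])))
print('ku',at_z('wrist',w(551,480),139,p),'kl',at_z('wrist',w(523,415),49,p))
print('door near top corners',at_z('wrist',w(497,457),160,p))
E
```

```text
pin [443.2 234.2 174. ]
front bottom [466.3 258.9  20. ] [631.7 258.3  20. ] -0.20287880187905447
ku [501.2 -55.8 139. ] kl [500.8 -54.3  49. ]
door near top corners [464.8 -13.3 160. ]
```

>>> {"name": "servo_tool", "arguments": {
  "deltas": [
    {"x":8,"y":-48,"z":0,"rx":0,"ry":0,"rz":0,"gripper":1},
    {"x":16,"y":-96,"z":-10,"rx":0,"ry":0,"rz":0,"gripper":1},
    {"x":24,"y":-144,"z":-20,"rx":0,"ry":0,"rz":0,"gripper":1},
    {"x":32,"y":-190,"z":-35,"rx":0,"ry":0,"rz":0,"gripper":1},
    {"x":40,"y":-236,"z":-50,"rx":0,"ry":0,"rz":0,"gripper":1},
    {"x":47,"y":-280,"z":-65,"rx":0,"ry":0,"rz":0,"gripper":1},
    {"x":47,"y":-291,"z":-80,"rx":0,"ry":0,"rz":0,"gripper":1},
    {"x":47,"y":-291,"z":-80,"rx":0,"ry":0,"rz":0,"gripper":1},
    {"x":47,"y":-291,"z":-80,"rx":0,"ry":0,"rz":0,"gripper":1}
  ]
}}

```text
clock: 2.95
eef_pos: [476.7, -155.7, 250.3]
tcp_rot: [-3.141, -0.001, 1.356]
contact_force: [0.6, 0.9, 0.4]
opening: 0.999
grasp_force: 0.0
```

```bash
python3 - <<'E'
from h import *
s=r.sense();p=r.camera_params('wrist');im=r.grab_frame('wrist')
print(s['clock'],s['eef_pos'],s['tcp_rot']);np.save('w3.npy',p,allow_pickle=True)
cv2.imwrite('pics/w3b.png',cv2.resize(im,(800,600),interpolation=cv2.INTER_CUBIC))
E
```

```text
2.95 [ 476.73439224 -155.69713556  250.334155  ] [-3.14065416e+00 -6.29306307e-04  1.35564899e+00]
```

View pics/w3b.png

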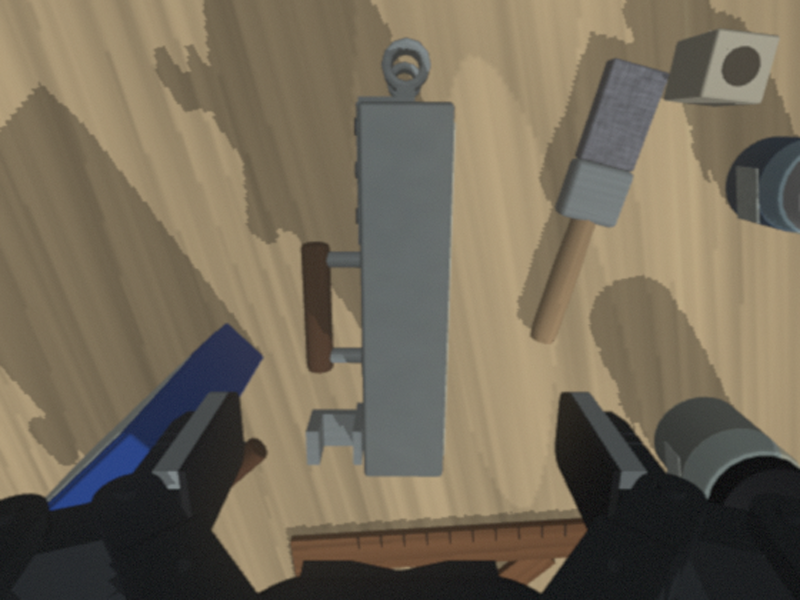

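The grey door is centred under the tool: top corners (358,101), (454,101), (442,475) and (365,476), upper knuckle mouth at (406,64), handle and catch on the left.

```bash
python3 - <<'E'
from h import *
np.set_printoptions(precision=1,suppress=True)
p=np.load('w3.npy',allow_pickle=True).item()
w=lambda x,y:(x*.7,y*.7)
P=[at_z('wrist',w(*c),160,p) for c in [(358,101),(454,101),(442,475),(365,476)]]
k=at_z('wrist',w(406,64),139,p)
print(np.array(P),k,'ctr',np.mean(P,0))
a=(P[0]+P[1]-P[2]-P[3])[:2];print('yaw of door y',np.arctan2(a[1],a[0]),np.linalg.norm(a)/2, np.linalg.norm(P[0]-P[1]))
E
```

```text
[[ 478.8  -67.7  160. ]
 [ 517.   -76.   160. ]
 [ 478.3 -250.1  160. ]
 [ 440.1 -242.4  160. ]] [501.5 -56.2 139. ] ctr [ 478.5 -159.   160. ]
yaw of door y 1.352377442192786 178.59927006546013 39.09189392791068
```

>>> {"name": "servo_tool", "arguments": {
  "deltas": [
    {"x":2,"y":-3,"z":-40,"rx":0,"ry":0,"rz":0,"gripper":1},
    {"x":2,"y":-3,"z":-80,"rx":0,"ry":0,"rz":0,"gripper":1},
    {"x":2,"y":-3,"z":-115,"rx":0,"ry":0,"rz":0,"gripper":1},
    {"x":2,"y":-3,"z":-130,"rx":0,"ry":0,"rz":0,"gripper":1},
    {"x":2,"y":-3,"z":-130,"rx":0,"ry":0,"rz":0,"gripper":-1},
    {"x":2,"y":-3,"z":-130,"rx":0,"ry":0,"rz":0,"gripper":-1},
    {"x":2,"y":-3,"z":-130,"rx":0,"ry":0,"rz":0,"gripper":-1},
    {"x":2,"y":-3,"z":-130,"rx":0,"ry":0,"rz":0,"gripper":-1},
    {"x":2,"y":-3,"z":-130,"rx":0,"ry":0,"rz":0,"gripper":-1},
    {"x":2,"y":-3,"z":-130,"rx":0,"ry":0,"rz":0,"gripper":-1}
  ],
  "newtons": 80
}}

```text
clock: 4.0
eef_pos: [479.6, -159.8, 122.2]
tcp_rot: [3.139, -0.0, 1.355]
contact_force: [-2.8, 4.7, 7.7]
opening: 0.457
grasp_force: 80.4
```

>>> {"name": "servo_tool", "arguments": {
  "deltas": [
    {"x":0,"y":0,"z":20,"rx":0,"ry":0,"rz":0,"gripper":-1},
    {"x":0,"y":0,"z":50,"rx":0,"ry":0,"rz":0,"gripper":-1},
    {"x":-5,"y":20,"z":70,"rx":0,"ry":0,"rz":0.03,"gripper":-1},
    {"x":-10,"y":55,"z":70,"rx":0,"ry":0,"rz":0.07,"gripper":-1},
    {"x":-16,"y":100,"z":70,"rx":0,"ry":0,"rz":0.12,"gripper":-1},
    {"x":-24,"y":145,"z":70,"rx":0,"ry":0,"rz":0.17,"gripper":-1},
    {"x":-32,"y":190,"z":70,"rx":0,"ry":0,"rz":0.215,"gripper":-1},
    {"x":-36,"y":225,"z":70,"rx":0,"ry":0,"rz":0.215,"gripper":-1},
    {"x":-36,"y":248,"z":70,"rx":0,"ry":0,"rz":0.215,"gripper":-1},
    {"x":-36,"y":248,"z":70,"rx":0,"ry":0,"rz":0.215,"gripper":-1}
  ]
}}

```text
clock: 5.0
eef_pos: [442.5, 90.5, 191.0]
tcp_rot: [3.141, -0.001, 1.573]
contact_force: [0.4, -1.2, -7.2]
opening: 0.458
grasp_force: 83.0
```

>>> {"name": "servo_tool", "arguments": {
  "deltas": [
    {"x":0,"y":0,"z":0,"rx":0,"ry":0,"rz":0,"gripper":-1},
    {"x":0,"y":0,"z":0,"rx":0,"ry":0,"rz":0,"gripper":-1}
  ]
}}

```text
clock: 5.2
eef_pos: [442.6, 87.3, 190.4]
tcp_rot: [-3.142, 0.0, 1.57]
contact_force: [-0.2, -0.5, -7.5]
opening: 0.458
grasp_force: 83.0
```

```bash
python3 - <<'E'
from h import *
s=r.sense();p=r.camera_params('wrist');im=r.grab_frame('wrist')
print(s['clock'],s['eef_pos'],s['tcp_rot'],s['contact_force'],s['wrist_torque']);np.save('w4.npy',p,allow_pickle=True)
cv2.imwrite('pics/w4.png',im)
a=cv2.resize(im[:250,150:450],(720,600),interpolation=cv2.INTER_CUBIC)
cv2.imwrite('pics/w4b.png',a)
E
```

```text
5.2 [442.5662578   87.29247302 190.43543552] [-3.14159230e+00  3.28874217e-04  1.56950356e+00] [-0.17502479 -0.50875024 -7.50276046] [-0.02187445 -0.0059143  -0.04376379]
```

View pics/w4b.png

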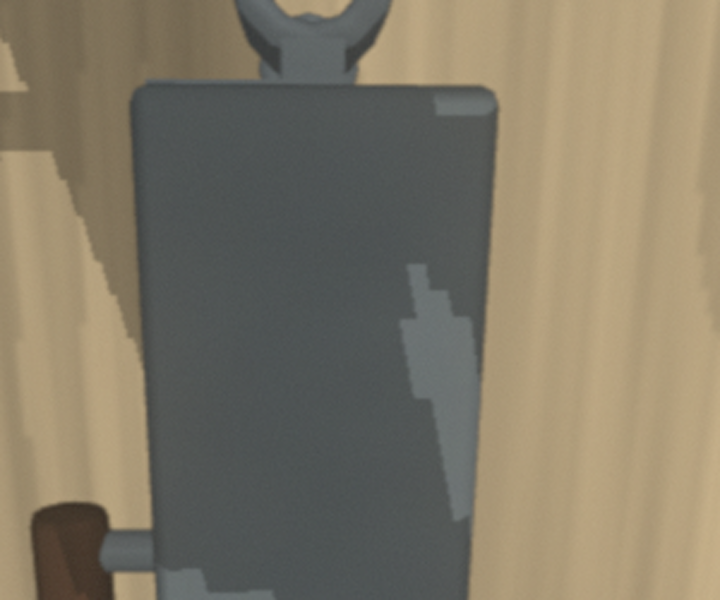

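```bash
python3 - <<'E'
from h import *
np.set_printoptions(precision=1,suppress=True)
p=np.load('w4.npy',allow_pickle=True).item()
w=lambda x,y:(150+x/2.4,y/2.4)
for z in (228,230): print([at_z('wrist',w(*c),z,p) for c in [(133,90),(497,90)]], at_z('wrist',w(314,90),z,p), 'k',at_z('wrist',w(313,0),z-21,p))
print('door far', at_z('wrist',w(157,560),229,p),at_z('wrist',w(468,560),229,p))
print('tip would be at',proj('wrist',[443.2,234.2,174],p), proj('wrist',[442.6,193.5,209],p))
E
```

```text
[array([423.8, 176.4, 228. ]), array([462.6, 176.4, 228. ])] [443.1 176.4 228. ] k [443.1 189.1 207. ]
[array([424.2, 176.2, 230. ]), array([462.2, 176.1, 230. ])] [443.1 176.2 230. ] k [443.  188.7 209. ]
door far [423.8 123.1 229. ] [462.1 123.  229. ]
tip would be at [[ 280.5 -124.3]] [[278.9 -18.3]]
```

>>> {"name": "servo_tool", "arguments": {
  "deltas": [
    {"x":0,"y":10,"z":0,"rx":0,"ry":0,"rz":0,"gripper":-1},
    {"x":0,"y":20,"z":0,"rx":0,"ry":0,"rz":0,"gripper":-1},
    {"x":0,"y":30,"z":0,"rx":0,"ry":0,"rz":0,"gripper":-1},
    {"x":0,"y":38,"z":0,"rx":0,"ry":0,"rz":0,"gripper":-1},
    {"x":0,"y":41,"z":0,"rx":0,"ry":0,"rz":0,"gripper":-1},
    {"x":0,"y":41,"z":0,"rx":0,"ry":0,"rz":0,"gripper":-1},
    {"x":0,"y":41,"z":-3,"rx":0,"ry":0,"rz":0,"gripper":-1}
  ]
}}

```text
clock: 5.95
eef_pos: [442.9, 129.0, 187.4]
tcp_rot: [3.141, 0.0, 1.57]
contact_force: [0.6, -0.4, -6.6]
opening: 0.458
grasp_force: 82.9
```

```bash
python3 - <<'E'
from h import *
np.set_printoptions(precision=1,suppress=True)
s=r.sense();print(s['clock'],s['eef_pos'],s['contact_force'])
im=r.grab_frame('scene'); t=r.grab_frame('top')
cx,cy=proj('scene',[443.2,234.2,174])[0]; tx,ty=proj('top',[443.2,234.2,174])[0]; print(cx,cy,tx,ty)
def crop(i,x,y,n):
    x0,y0=int(x)-n//2,int(y)-n//2
    a=cv2.resize(i[y0:y0+n,x0:x0+n],(400,400),interpolation=cv2.INTER_CUBIC); print(x0,y0); return a
a=[crop(im,cx,cy,80),crop(cv2.imread('pics/scene0.png'),cx,cy,80)]
cv2.imwrite('pics/c5.png',np.hstack(a))
E
```

```text
5.95 [442.9 129.  187.4] [ 0.6 -0.4 -6.6]
345.46849352682096 157.10529199740026 199.2317562029813 214.27312500713478
305 117
305 117
```

View pics/c5.png

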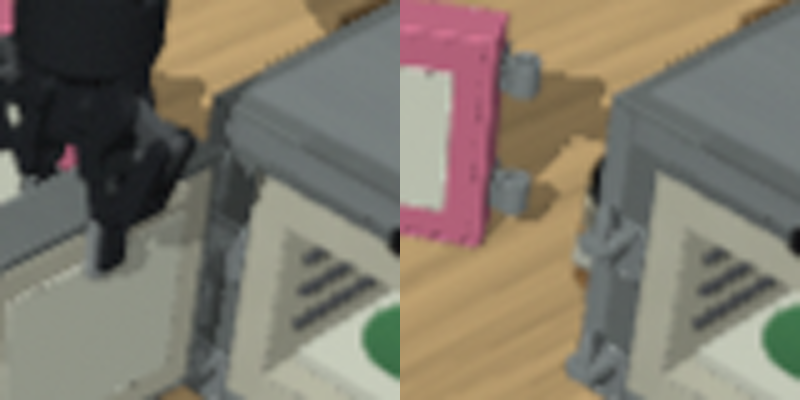

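The left panel shows the held door beside the hinge brackets. In the right panel (before the move) the upper bracket and pin are at about (200,240), which agrees with my projection. I'll lower in small steps and watch the force.

>>> {"name": "servo_tool", "arguments": {
  "deltas": [
    {"x":0,"y":0,"z":-3,"rx":0,"ry":0,"rz":0,"gripper":-1},
    {"x":0,"y":0,"z":-6,"rx":0,"ry":0,"rz":0,"gripper":-1},
    {"x":0,"y":0,"z":-8,"rx":0,"ry":0,"rz":0,"gripper":-1},
    {"x":0,"y":0,"z":-10,"rx":0,"ry":0,"rz":0,"gripper":-1},
    {"x":0,"y":0,"z":-10,"rx":0,"ry":0,"rz":0,"gripper":-1}
  ]
}}

```text
clock: 6.55
eef_pos: [442.5, 128.8, 176.9]
tcp_rot: [-3.141, 0.0, 1.57]
contact_force: [-0.2, -0.6, -6.3]
opening: 0.459
grasp_force: 82.9
```

>>> {"name": "servo_tool", "arguments": {
  "deltas": [
    {"x":0,"y":0,"z":-2,"rx":0,"ry":0,"rz":0,"gripper":-1},
    {"x":0,"y":0,"z":-4,"rx":0,"ry":0,"rz":0,"gripper":-1},
    {"x":0,"y":0,"z":-6,"rx":0,"ry":0,"rz":0,"gripper":-1},
    {"x":0,"y":0,"z":-6,"rx":0,"ry":0,"rz":0,"gripper":-1}
  ]
}}

```text
clock: 6.95
eef_pos: [442.7, 128.9, 171.0]
tcp_rot: [-3.141, 0.0, 1.57]
contact_force: [0.3, -0.5, -7.1]
opening: 0.457
grasp_force: 82.9
```

>>> {"name": "servo_tool", "arguments": {
  "deltas": [
    {"x":0,"y":0,"z":-2,"rx":0,"ry":0,"rz":0,"gripper":-1},
    {"x":0,"y":0,"z":-4,"rx":0,"ry":0,"rz":0,"gripper":-1},
    {"x":0,"y":0,"z":-6,"rx":0,"ry":0,"rz":0,"gripper":-1},
    {"x":0,"y":0,"z":-8,"rx":0,"ry":0,"rz":0,"gripper":-1},
    {"x":0,"y":0,"z":-10,"rx":0,"ry":0,"rz":0,"gripper":-1},
    {"x":0,"y":0,"z":-12,"rx":0,"ry":0,"rz":0,"gripper":-1},
    {"x":0,"y":0,"z":-12,"rx":0,"ry":0,"rz":0,"gripper":-1}
  ]
}}

```text
clock: 7.65
eef_pos: [442.9, 129.0, 159.1]
tcp_rot: [3.141, -0.0, 1.57]
contact_force: [1.8, -1.2, -6.5]
opening: 0.46
grasp_force: 83.1
```

>>> {"name": "servo_tool", "arguments": {
  "deltas": [
    {"x":0,"y":0,"z":-1.5,"rx":0,"ry":0,"rz":0,"gripper":-1},
    {"x":0,"y":0,"z":-3,"rx":0,"ry":0,"rz":0,"gripper":-1},
    {"x":0,"y":0,"z":-4,"rx":0,"ry":0,"rz":0,"gripper":-1},
    {"x":0,"y":0,"z":-5,"rx":0,"ry":0,"rz":0,"gripper":-1},
    {"x":0,"y":0,"z":-5,"rx":0,"ry":0,"rz":0,"gripper":-1}
  ]
}}

```text
clock: 8.15
eef_pos: [443.3, 128.4, 155.7]
tcp_rot: [3.14, 0.001, 1.571]
contact_force: [-2.1, -9.1, 14.4]
opening: 0.454
grasp_force: 85.5
```

>>> {"name": "servo_tool", "arguments": {
  "deltas": [
    {"x":0,"y":0,"z":0.5,"rx":0,"ry":0,"rz":0,"gripper":-1},
    {"x":0,"y":-2,"z":0.5,"rx":0,"ry":0,"rz":0,"gripper":-1},
    {"x":0,"y":-4,"z":0.5,"rx":0,"ry":0,"rz":0,"gripper":-1},
    {"x":0,"y":-4,"z":0.5,"rx":0,"ry":0,"rz":0,"gripper":-1}
  ]
}}

```text
clock: 8.55
eef_pos: [443.1, 126.1, 155.2]
tcp_rot: [3.141, -0.003, 1.569]
contact_force: [-0.1, 7.1, 1.1]
opening: 0.458
grasp_force: 83.8
```

>>> {"name": "servo_tool", "arguments": {
  "deltas": [
    {"x":0,"y":4,"z":0,"rx":0,"ry":0,"rz":0,"gripper":-1},
    {"x":9.5,"y":4.4,"z":0,"rx":0,"ry":0,"rz":0.09,"gripper":-1},
    {"x":19,"y":5.7,"z":0,"rx":0,"ry":0,"rz":0.18,"gripper":-1},
    {"x":28.3,"y":7.8,"z":0,"rx":0,"ry":0,"rz":0.27,"gripper":-1},
    {"x":37.3,"y":10.8,"z":0,"rx":0,"ry":0,"rz":0.36,"gripper":-1},
    {"x":46.1,"y":14.6,"z":0,"rx":0,"ry":0,"rz":0.45,"gripper":-1},
    {"x":46.1,"y":14.6,"z":0,"rx":0,"ry":0,"rz":0.45,"gripper":-1}
  ]
}}

```text
clock: 9.25
eef_pos: [490.1, 138.7, 155.6]
tcp_rot: [3.141, 0.002, 2.024]
contact_force: [1.0, -8.9, 9.9]
opening: 0.453
grasp_force: 85.0
```

>>> {"name": "servo_tool", "arguments": {
  "deltas": [
    {"x":8.4,"y":4,"z":0,"rx":0,"ry":0,"rz":0.09,"gripper":-1},
    {"x":16.3,"y":9,"z":0,"rx":0,"ry":0,"rz":0.18,"gripper":-1},
    {"x":23.8,"y":15,"z":0,"rx":0,"ry":0,"rz":0.27,"gripper":-1},
    {"x":30.7,"y":21.5,"z":0,"rx":0,"ry":0,"rz":0.36,"gripper":-1},
    {"x":34.9,"y":26.3,"z":0,"rx":0,"ry":0,"rz":0.42,"gripper":-1},
    {"x":34.9,"y":26.3,"z":0,"rx":0,"ry":0,"rz":0.42,"gripper":-1},
    {"x":34.9,"y":26.3,"z":0,"rx":0,"ry":0,"rz":0.42,"gripper":-1}
  ]
}}

```text
clock: 9.95
eef_pos: [524.7, 165.1, 155.6]
tcp_rot: [-3.141, 0.002, 2.441]
contact_force: [3.2, -6.4, 8.1]
opening: 0.454
grasp_force: 84.7
```

>>> {"name": "servo_tool", "arguments": {
  "deltas": [
    {"x":0,"y":0,"z":0,"rx":0,"ry":0,"rz":0,"gripper":1},
    {"x":0,"y":0,"z":0,"rx":0,"ry":0,"rz":0,"gripper":1},
    {"x":0,"y":0,"z":0,"rx":0,"ry":0,"rz":0,"gripper":1},
    {"x":0,"y":0,"z":0,"rx":0,"ry":0,"rz":0,"gripper":1},
    {"x":0,"y":0,"z":20,"rx":0,"ry":0,"rz":0,"gripper":1},
    {"x":0,"y":0,"z":50,"rx":0,"ry":0,"rz":0,"gripper":1},
    {"x":0,"y":0,"z":85,"rx":0,"ry":0,"rz":0,"gripper":1},
    {"x":0,"y":0,"z":115,"rx":0,"ry":0,"rz":0,"gripper":1},
    {"x":0,"y":0,"z":115,"rx":0,"ry":0,"rz":0,"gripper":1}
  ]
}}

```text
clock: 10.85
eef_pos: [525.8, 166.6, 274.1]
tcp_rot: [3.136, 0.004, 2.44]
contact_force: [-0.4, 0.2, -0.4]
opening: 1.005
grasp_force: 0.0
```

```bash
python3 - <<'E'
from h import *
im=r.grab_frame('wrist'); s=r.grab_frame('scene'); st=r.sense(); print(st['clock'],st['eef_pos'],st['contact_force'])
np.save('w6.npy',r.camera_params('wrist'),allow_pickle=True)
cv2.imwrite('pics/w6.png',np.hstack([cv2.resize(im,(440,330),interpolation=cv2.INTER_AREA),cv2.resize(s[100:220,270:400],(357,330),interpolation=cv2.INTER_CUBIC)]))
E
```

```text
10.95 [523.82448492 165.92844375 270.07079991] [ 0.33916334 -1.02316491 -0.7316218 ]
```

View pics/w6.png

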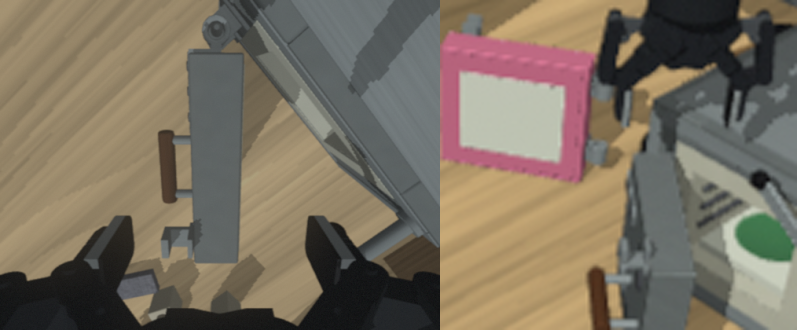

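Wrist panel: the door hangs on its pins, with the knuckle over the pin at about (215,28), and stands open by about 40°. The scene panel agrees. I'll go round to the outer face now.

>>> {"name": "servo_tool", "arguments": {
  "deltas": [
    {"x":-15,"y":-10,"z":0,"rx":0,"ry":0,"rz":-0.14,"gripper":-1},
    {"x":-35,"y":-22,"z":0,"rx":0,"ry":0,"rz":-0.28,"gripper":-1},
    {"x":-58,"y":-37,"z":0,"rx":0,"ry":0,"rz":-0.42,"gripper":-1},
    {"x":-58,"y":-37,"z":0,"rx":0,"ry":0,"rz":-0.56,"gripper":-1},
    {"x":-58,"y":-37,"z":0,"rx":0,"ry":0,"rz":-0.7,"gripper":-1},
    {"x":-58,"y":-37,"z":0,"rx":0,"ry":0,"rz":-0.87,"gripper":-1},
    {"x":-58,"y":-37,"z":-40,"rx":0,"ry":0,"rz":-0.87,"gripper":-1},
    {"x":-58,"y":-37,"z":-80,"rx":0,"ry":0,"rz":-0.87,"gripper":-1},
    {"x":-58,"y":-37,"z":-105,"rx":0,"ry":0,"rz":-0.87,"gripper":-1},
    {"x":-58,"y":-37,"z":-105,"rx":0,"ry":0,"rz":-0.87,"gripper":-1}
  ]
}}

```text
clock: 11.95
eef_pos: [462.1, 127.9, 160.4]
tcp_rot: [-3.133, 0.002, 1.57]
contact_force: [-1.2, -0.0, 0.4]
opening: 0.0
grasp_force: 0.0
```

>>> {"name": "servo_tool", "arguments": {
  "deltas": [
    {"x":9,"y":11,"z":0,"rx":0,"ry":0,"rz":0,"gripper":-1},
    {"x":16,"y":19,"z":0,"rx":0,"ry":0,"rz":0,"gripper":-1},
    {"x":20,"y":23,"z":0,"rx":0,"ry":0,"rz":0,"gripper":-1},
    {"x":26,"y":27,"z":0,"rx":0,"ry":0,"rz":0,"gripper":-1},
    {"x":31,"y":31,"z":0,"rx":0,"ry":0,"rz":0,"gripper":-1},
    {"x":36,"y":35,"z":0,"rx":0,"ry":0,"rz":0,"gripper":-1},
    {"x":41,"y":40,"z":0,"rx":0,"ry":0,"rz":0,"gripper":-1},
    {"x":46,"y":45,"z":0,"rx":0,"ry":0,"rz":0,"gripper":-1},
    {"x":50,"y":50,"z":0,"rx":0,"ry":0,"rz":0,"gripper":-1},
    {"x":53,"y":55,"z":0,"rx":0,"ry":0,"rz":0,"gripper":-1}
  ]
}}

```text
clock: 12.95
eef_pos: [519.1, 184.2, 164.7]
tcp_rot: [-3.141, 0.0, 1.57]
contact_force: [-1.1, -0.9, -0.5]
opening: 0.002
grasp_force: 0.4
```

>>> {"name": "servo_tool", "arguments": {
  "deltas": [
    {"x":2,"y":4,"z":0,"rx":0,"ry":0,"rz":0,"gripper":-1},
    {"x":4,"y":8,"z":0,"rx":0,"ry":0,"rz":0,"gripper":-1},
    {"x":6,"y":12,"z":0,"rx":0,"ry":0,"rz":0,"gripper":-1},
    {"x":8,"y":15,"z":0,"rx":0,"ry":0,"rz":0,"gripper":-1},
    {"x":9,"y":17,"z":0,"rx":0,"ry":0,"rz":0,"gripper":-1},
    {"x":9,"y":17,"z":0,"rx":0,"ry":0,"rz":0,"gripper":-1}
  ]
}}

```text
clock: 13.55
eef_pos: [527.5, 201.2, 164.8]
tcp_rot: [-3.141, -0.0, 1.57]
contact_force: [-3.4, 2.5, 1.8]
opening: -0.001
grasp_force: 0.3
```

>>> {"name": "servo_tool", "arguments": {
  "deltas": [
    {"x":0,"y":2,"z":0,"rx":0,"ry":0,"rz":0,"gripper":-1},
    {"x":0,"y":3,"z":0,"rx":0,"ry":0,"rz":0,"gripper":-1},
    {"x":0,"y":4,"z":0,"rx":0,"ry":0,"rz":0,"gripper":-1},
    {"x":0,"y":4,"z":0,"rx":0,"ry":0,"rz":0,"gripper":-1}
  ]
}}

```text
clock: 13.95
eef_pos: [527.7, 205.0, 164.9]
tcp_rot: [3.142, -0.0, 1.57]
contact_force: [-3.4, -1.3, 2.4]
opening: -0.002
grasp_force: 0.6
```

```bash
python3 - <<'E'
from h import *
s=r.grab_frame('scene'); t=r.grab_frame('top'); st=r.sense(); print(st['clock'],st['eef_pos'],st['contact_force'])
cv2.imwrite('pics/c7.png',np.hstack([cv2.resize(s[90:240,330:480],(400,400),interpolation=cv2.INTER_CUBIC),cv2.resize(t[120:240,120:240],(400,400),interpolation=cv2.INTER_CUBIC)]))
E
```

```text
14.05 [527.65689627 205.06842582 164.83277788] [-4.32021528e+00 -2.94504535e-03  3.12847579e+00]
```

View pics/c7.png

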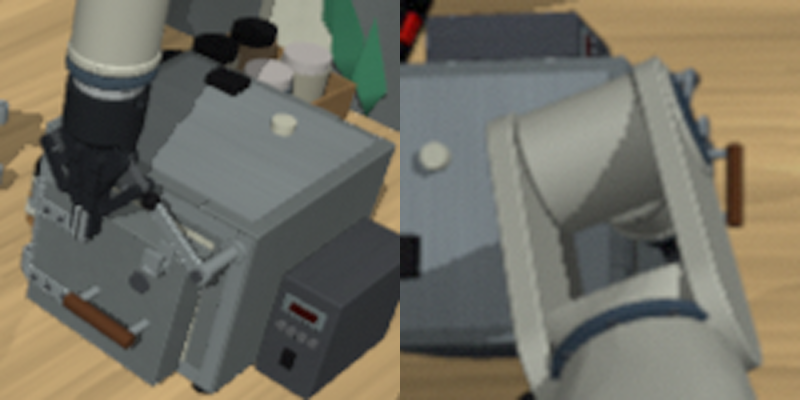

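The left panel shows the door still slightly ajar at its free edge, with the gripper's right side close to the latch knob at (150,200). I'll shift left and keep pressing.

>>> {"name": "servo_tool", "arguments": {
  "deltas": [
    {"x":-10,"y":-1,"z":0,"rx":0,"ry":0,"rz":0,"gripper":-1},
    {"x":-10,"y":1,"z":0,"rx":0,"ry":0,"rz":0,"gripper":-1},
    {"x":-10,"y":3,"z":0,"rx":0,"ry":0,"rz":0,"gripper":-1},
    {"x":-10,"y":5,"z":0,"rx":0,"ry":0,"rz":0,"gripper":-1},
    {"x":-10,"y":5,"z":0,"rx":0,"ry":0,"rz":0,"gripper":-1}
  ]
}}

```text
clock: 14.55
eef_pos: [516.8, 206.2, 164.6]
tcp_rot: [-3.139, 0.007, 1.571]
contact_force: [-1.8, -21.4, 7.7]
opening: -0.001
grasp_force: 10.5
```

>>> {"name": "servo_tool", "arguments": {
  "deltas": [
    {"x":0,"y":-15,"z":0,"rx":0,"ry":0,"rz":0,"gripper":-1},
    {"x":0,"y":-50,"z":0,"rx":0,"ry":0,"rz":0,"gripper":-1},
    {"x":0,"y":-85,"z":20,"rx":0,"ry":0,"rz":0,"gripper":-1},
    {"x":10,"y":-89,"z":60,"rx":0,"ry":0,"rz":0,"gripper":-1},
    {"x":30,"y":-89,"z":105,"rx":0,"ry":0,"rz":0,"gripper":-1},
    {"x":55,"y":-89,"z":145,"rx":0,"ry":0,"rz":0,"gripper":-1},
    {"x":70,"y":-89,"z":145,"rx":0,"ry":0,"rz":0,"gripper":-1},
    {"x":70,"y":-89,"z":145,"rx":0,"ry":0,"rz":0,"gripper":-1}
  ]
}}

```text
clock: 15.35
eef_pos: [589.8, 120.9, 311.0]
tcp_rot: [3.138, -0.001, 1.569]
contact_force: [-0.4, -0.3, -0.8]
opening: 0.002
grasp_force: 0.0
```

```bash
python3 - <<'E'
from h import *
st=r.sense(); p=r.camera_params('wrist'); im=r.grab_frame('wrist'); print(st['clock'],st['eef_pos'],st['contact_force'])
np.save('w8.npy',p,allow_pickle=True); cv2.imwrite('pics/w8.png',im)
cv2.imwrite('pics/w8b.png',cv2.resize(im,(800,600),interpolation=cv2.INTER_CUBIC))
E
```

```text
15.35 [589.82923689 120.91151639 310.95487278] [-0.41184493 -0.34953565 -0.84195124]
```

View pics/w8b.png

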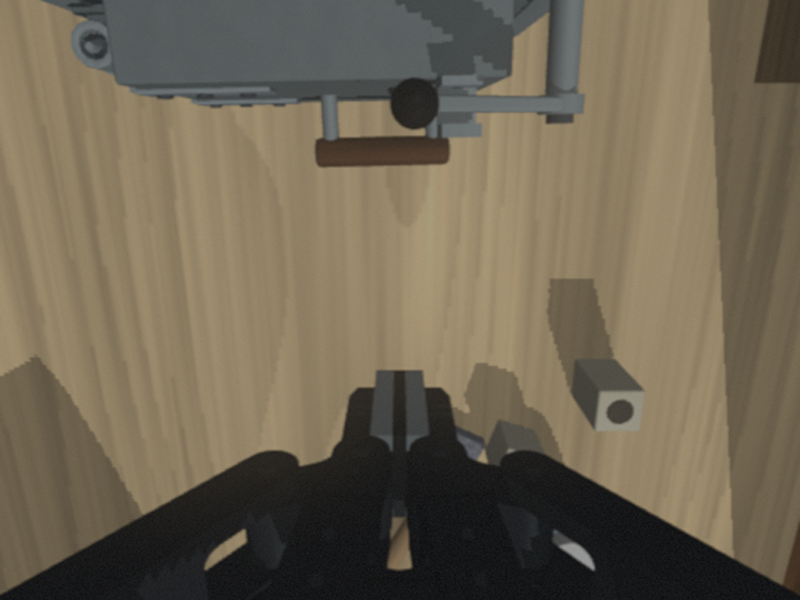

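The door lies against the kiln with its outer top edge running from (118,84) to (510,73). The latch bar lines up with the catch slot at (460,105), and the knob is at (414,104).

```bash
python3 - <<'E'
from h import *
np.set_printoptions(precision=2,suppress=True)
p=np.load('w8.npy',allow_pickle=True).item()
w=lambda x,y:(x*.7,y*.7)
a,b=[at_z('wrist',w(*c),195,p) for c in [(120,84),(508,73)]];print('door edge',a,b,np.arctan2(*(b-a)[1::-1]))
# refine bottom-edge direction via brick-handle bar (z 105)
a,b=[at_z('wrist',w(*c),105,p) for c in [(318,153),(447,151)]];print('handle',a,b,np.arctan2(*(b-a)[1::-1]))
for z in (230,240,245,250): print('knob',at_z('wrist',w(414,104),z,p))
print('knuckle',at_z('wrist',w(94,43),174,p), 'pivot',at_z('wrist',w(560,104),200,p))
E
```

```text
door edge [465.55 215.83 195.  ] [638.99 220.16 195.  ] 0.02497629370608273
handle [539.91 181.72 105.  ] [620.68 182.79 105.  ] 0.013248689889259296
knob [596.13 205.88 230.  ]
knob [595.84 205.5  240.  ]
knob [595.69 205.31 245.  ]
knob [595.54 205.13 250.  ]
knuckle [446.01 235.46 174.  ] pivot [661.91 206.91 200.  ]
```

>>> {"name": "servo_tool", "arguments": {
  "deltas": [
    {"x":-5,"y":40,"z":0,"rx":0,"ry":0,"rz":0,"gripper":-1},
    {"x":-5,"y":75,"z":0,"rx":0,"ry":0,"rz":0,"gripper":-1},
    {"x":-5,"y":84,"z":-15,"rx":0,"ry":0,"rz":0,"gripper":-1},
    {"x":-5,"y":84,"z":-40,"rx":0,"ry":0,"rz":0,"gripper":-1},
    {"x":-5,"y":84,"z":-55,"rx":0,"ry":0,"rz":0,"gripper":-1},
    {"x":-5,"y":84,"z":-65,"rx":0,"ry":0,"rz":0,"gripper":-1},
    {"x":-5,"y":84,"z":-75,"rx":0,"ry":0,"rz":0,"gripper":-1},
    {"x":-5,"y":84,"z":-85,"rx":0,"ry":0,"rz":0,"gripper":-1},
    {"x":-5,"y":84,"z":-94,"rx":0,"ry":0,"rz":0,"gripper":-1},
    {"x":-5,"y":84,"z":-98,"rx":0,"ry":0,"rz":0,"gripper":-1}
  ]
}}

```text
clock: 16.4
eef_pos: [569.0, 202.3, 206.7]
tcp_rot: [-3.112, 0.006, 1.569]
contact_force: [-43.0, -2.7, 6.2]
opening: 0.001
grasp_force: 31.8
```

>>> {"name": "servo_tool", "arguments": {
  "deltas": [
    {"x":-10,"y":0,"z":5,"rx":0,"ry":0,"rz":0,"gripper":-1},
    {"x":-14,"y":0,"z":30,"rx":0,"ry":0,"rz":0,"gripper":-1},
    {"x":-14,"y":0,"z":70,"rx":0,"ry":0,"rz":0,"gripper":-1},
    {"x":-10,"y":-40,"z":98,"rx":0,"ry":0,"rz":0,"gripper":-1},
    {"x":0,"y":-84,"z":98,"rx":0,"ry":0,"rz":0,"gripper":-1},
    {"x":5,"y":-84,"z":98,"rx":0,"ry":0,"rz":0,"gripper":-1},
    {"x":5,"y":-84,"z":98,"rx":0,"ry":0,"rz":0,"gripper":-1}
  ]
}}

```text
clock: 17.1
eef_pos: [587.9, 119.6, 309.4]
tcp_rot: [-3.141, -0.0, 1.567]
contact_force: [0.7, 0.8, 0.7]
opening: 0.001
grasp_force: 0.0
```

```bash
python3 - <<'E'
from h import *
np.set_printoptions(precision=2,suppress=True)
st=r.sense(); p=r.camera_params('wrist'); im=r.grab_frame('wrist'); print(st['clock'],st['eef_pos'],st['contact_force'])
print([(d['box'],d['conf']) for d in r.recognise('latch_knob','wrist')])
np.save('w9.npy',p,allow_pickle=True); cv2.imwrite('pics/w9.png',im)
g=cv2.cvtColor(im,cv2.COLOR_BGR2GRAY)
m=(g<45).astype(np.uint8); m[200:]=0
n,l,s,c=cv2.connectedComponentsWithStats(m)
for i in range(1,n):
    if s[i,4]>40: print(s[i],c[i])
for b in (0.,.2,.4,.6):
    print(b,proj('wrist',[662-80*np.cos(b),205.5,200+80*np.sin(b)],p))
im0=cv2.imread('pics/w8.png'); print('diff',np.abs(im.astype(int)-im0)[:130].mean())
E
```

```text
17.1 [587.91 119.57 309.44] [0.74 0.78 0.7 ]
[([258.7, 58.7, 157.3, 32.0], 0.67)]
[256  58  27  30 600] [268.86  72.04]
0.0 [[269.45  72.87]]
0.2 [[271.47  71.82]]
0.4 [[279.47  70.64]]
0.6 [[294.3   69.37]]
diff 7.170141941391941
```

The knob now sits at the pixel expected for a level bar (269,72), so the bar has come down. I'll press once more, centred over the ball, to be sure it is seated.

>>> {"name": "servo_tool", "arguments": {
  "deltas": [
    {"x":-5.5,"y":45,"z":0,"rx":0,"ry":0,"rz":0,"gripper":-1},
    {"x":-5.5,"y":85.5,"z":-20,"rx":0,"ry":0,"rz":0,"gripper":-1},
    {"x":-5.5,"y":85.5,"z":-60,"rx":0,"ry":0,"rz":0,"gripper":-1},
    {"x":-5.5,"y":85.5,"z":-80,"rx":0,"ry":0,"rz":0,"gripper":-1},
    {"x":-5.5,"y":85.5,"z":-88,"rx":0,"ry":0,"rz":0,"gripper":-1},
    {"x":-5.5,"y":85.5,"z":-93,"rx":0,"ry":0,"rz":0,"gripper":-1},
    {"x":-5.5,"y":85.5,"z":-96,"rx":0,"ry":0,"rz":0,"gripper":-1},
    {"x":-5.5,"y":85.5,"z":-98,"rx":0,"ry":0,"rz":0,"gripper":-1},
    {"x":-5.5,"y":85.5,"z":-98,"rx":0,"ry":0,"rz":0,"gripper":-1}
  ]
}}

```text
clock: 18.1
eef_pos: [582.7, 206.4, 212.5]
tcp_rot: [3.14, -0.0, 1.569]
contact_force: [-0.2, -0.2, 1.0]
opening: 0.001
grasp_force: 0.0
```

>>> {"name": "servo_tool", "arguments": {
  "deltas": [
    {"x":0,"y":-1,"z":-1.5,"rx":0,"ry":0,"rz":0,"gripper":-1},
    {"x":0,"y":-1,"z":-3,"rx":0,"ry":0,"rz":0,"gripper":-1},
    {"x":0,"y":-1,"z":-4.5,"rx":0,"ry":0,"rz":0,"gripper":-1},
    {"x":0,"y":-1,"z":-4.5,"rx":0,"ry":0,"rz":0,"gripper":-1}
  ]
}}

```text
clock: 18.5
eef_pos: [582.6, 205.3, 208.4]
tcp_rot: [3.14, -0.0, 1.57]
contact_force: [-2.0, -1.2, 7.3]
opening: 0.001
grasp_force: 3.9
```

>>> {"name": "servo_tool", "arguments": {
  "deltas": [
    {"x":0,"y":0,"z":20,"rx":0,"ry":0,"rz":0,"gripper":-1},
    {"x":0,"y":0,"z":60,"rx":0,"ry":0,"rz":0,"gripper":-1},
    {"x":0,"y":-40,"z":100,"rx":0,"ry":0,"rz":0,"gripper":-1},
    {"x":7,"y":-85,"z":102,"rx":0,"ry":0,"rz":0,"gripper":-1},
    {"x":7,"y":-85,"z":102,"rx":0,"ry":0,"rz":0,"gripper":-1},
    {"x":7,"y":-85,"z":102,"rx":0,"ry":0,"rz":0,"gripper":-1}
  ]
}}

```text
clock: 19.1
eef_pos: [589.3, 119.3, 309.4]
tcp_rot: [3.141, -0.0, 1.567]
contact_force: [0.6, -1.1, -0.8]
opening: 0.001
grasp_force: 0.0
```

```bash
python3 - <<'E'
from h import *
np.set_printoptions(precision=2,suppress=True)
st=r.sense(); p=r.camera_params('wrist'); im=r.grab_frame('wrist'); print(st['clock'],st['eef_pos'],st['contact_force'])
cv2.imwrite('pics/w10.png',im)
p8=np.load('w8.npy',allow_pickle=True).item(); im0=cv2.imread('pics/w8.png')
# handle (brown) in both: fit line, map to z=105
for i,q in((im0,p8),(im,p)):
    h=cv2.cvtColor(i,cv2.COLOR_BGR2HSV); roi=np.zeros(h.shape[:2],np.uint8); roi[92:122,205:330]=1
    m=((h[...,2]<105)&(h[...,1]>110)).astype(np.uint8)*roi
    ys,xs=np.nonzero(m); k=np.polyfit(xs,ys,1); xa,xb=xs.min(),xs.max()
    a,b=[at_z('wrist',(x,np.polyval(k,x)),105,q) for x in(xa,xb)]
    print(len(xs),a,b,np.arctan2(*(b-a)[1::-1]))
E
```

```text
19.1 [589.33 119.31 309.45] [ 0.6  -1.15 -0.81]
28 [540.13 178.59 105.  ] [605.59 180.75 105.  ] 0.033027189769432856
21 [542.06 179.59 105.  ] [616.06 178.13 105.  ] -0.01967072051203259
```

```bash
python3 - <<'E'
from h import *
np.set_printoptions(precision=2,suppress=True)
p=r.camera_params('wrist'); im=cv2.imread('pics/w10.png')
p8=np.load('w8.npy',allow_pickle=True).item(); im0=cv2.imread('pics/w8.png')
print(im[106,225:315:10].tolist(), im0[106,225:315:10].tolist())
for i,q in((im0,p8),(im,p)):
    i=i.astype(int); m=((i.max(2)<105)&(i[...,2]-i[...,0]>20)).astype(np.uint8); m[:90]=0;m[125:]=0
    n,l,s,c=cv2.connectedComponentsWithStats(m); j=1+np.argmax(s[1:,4]); print(s[j])
    ys,xs=np.nonzero(l==j); k=np.polyfit(xs,ys,1)
    a,b=[at_z('wrist',(x,np.polyval(k,x)),105,q) for x in(xs.min(),xs.max())]
    print(a,b,np.arctan2(*(b-a)[1::-1]))
    e=[]   # door top outer edge: strongest vertical gradient near predicted row
    g=cv2.GaussianBlur(cv2.cvtColor(i.astype(np.uint8),cv2.COLOR_BGR2GRAY),(5,5),0).astype(float)
    G=np.abs(np.diff(g,axis=0)); 
    for x in range(90,225,5): e.append((x,45+np.argmax(G[45:64,x])))
    print(e)
E
```

```text
[[42, 55, 72], [45, 57, 74], [46, 58, 76], [47, 58, 77], [45, 60, 78], [44, 58, 78], [47, 60, 78], [49, 62, 80], [48, 62, 80]] [[43, 56, 72], [48, 59, 74], [42, 55, 71], [41, 54, 71], [44, 57, 75], [44, 58, 75], [45, 59, 76], [44, 57, 75], [46, 60, 78]]
[ 221   95   94   22 1728]
[538.5  182.06 105.  ] [621.66 183.11 105.  ] 0.012630189378677029
[(90, np.int64(60)), (95, np.int64(61)), (100, np.int64(61)), (105, np.int64(62)), (110, np.int64(61)), (115, np.int64(61)), (120, np.int64(61)), (125, np.int64(61)), (130, np.int64(61)), (135, np.int64(61)), (140, np.int64(61)), (145, np.int64(61)), (150, np.int64(61)), (155, np.int64(60)), (160, np.int64(60)), (165, np.int64(60)), (170, np.int64(60)), (175, np.int64(63)), (180, np.int64(60)), (185, np.int64(60)), (190, np.int64(56)), (195, np.int64(56)), (200, np.int64(55)), (205, np.int64(55)), (210, np.int64(55)), (215, np.int64(55)), (220, np.int64(55))]
[ 221   93   95   22 1749]
[537.23 182.95 105.  ] [620.68 183.85 105.  ] 0.010808580843576082
[(90, np.int64(57)), (95, np.int64(59)), (100, np.int64(59)), (105, np.int64(59)), (110, np.int64(59)), (115, np.int64(63)), (120, np.int64(62)), (125, np.int64(58)), (130, np.int64(59)), (135, np.int64(58)), (140, np.int64(62)), (145, np.int64(62)), (150, np.int64(58)), (155, np.int64(58)), (160, np.int64(58)), (165, np.int64(58)), (170, np.int64(62)), (175, np.int64(61)), (180, np.int64(61)), (185, np.int64(57)), (190, np.int64(53)), (195, np.int64(53)), (200, np.int64(52)), (205, np.int64(53)), (210, np.int64(53)), (215, np.int64(53)), (220, np.int64(52))]
```

The door angle is unchanged at about 0.01 rad, so it is still shut. The latch is against its stop and the arm is clear, so I'm handing in.

```bash
python3 -c "
from rig import r
print(r.sign_off())"
```

```text
the job is handed in; nothing more can be done
None
```

I handed the job in at about 19 s: the door is hung on both pins and shut (about 0.01 rad), and the latch bar is pressed down to its stop. The first latch press slipped off the knob with about 43 N sideways at the wrist. The hand-in gave no pass or fail, and I did not re-check the bystanders, though no move went near them.

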